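Turn the teapot's hotplate on to low

ROBOT

A 6-joint arm with a two-finger parallel gripper is mounted at the origin on a cart in front of the work surface, level with it; the furniture and walls round the work are solid. World frame = base frame: x ahead of the robot, y to its left, z up, the work surface at z = 0. Lengths are in m, angles in rad, forces in N, time in s.
With the tool pointing down it reaches from about 0.325 to 0.925 m from the base axis. Payload 3.1 kg.
Tool frame: the origin (TCP) lies midway between the tips of the shut fingers; the grasp point (between the pads) lies 19 mm behind it; z points along the fingers, y is the line along which they close (so a half turn about z gives the same grasp; the last joint's range is limited). The gripper opens to 85 mm and grips with 20 to 120 N. Pads are 22 mm wide; open, the fingers measure 114 mm over their backs; the gripper's body (76 mm by 85 mm) begins 54 mm behind the grasp point. The pads swing forward as they close: fully open they stand 13 mm farther back than shut.
Start: joints at [1.092, 0.217, 1.613, -0, 1.311, -0.112], TCP at [0.224, 0.583, 0.21] pointing down, gripper open.
Joint ranges: [-2.75, 2.75], [-0.78, 2.1], [0.31, 2.55], [-1.13, 4.27], [0.13, 2.63], [-2.58, 2.58]. Speed limits (rad/s): [2.79, 2.79, 3.14, 3.14, 3.14, 3.14].

INTERFACE

Orientations are given as [roll, pitch, yaw] about the fixed x, y, z axes, in that order (R = Rz(yaw) Ry(pitch) Rx(roll)).
In Python, from workcell import arm gives the robot as it stands.
- The arm moves only by the tool send_rows, never from a script. Its argument "rows" is a list of rows, each a list of 3 entries, a list of its own where there are three numbers: the turn, a rotation vector about the world's x, y, z in degrees, then the shift along the world's x, y, z in mm, then the closure, from 0 (fully open) to 1 (shut). A call has 1 to 20 rows; each row shifts and turns the commanded pose from where the row before left it; what a row does not reach is not made up. A row lasts 1/8 s, in which the tool goes at most 62.5 mm and 10.7 degrees, less where a joint would pass 70% of its speed; a pose out of reach is approached as far as the arm can. A call with a gripper value outside its range is refused whole. The fingers move at their own pace and stop on an object; "squeeze" is the grip in N (left out, the last holds). Time passes only in rows, so rows that do not move let the fingers close. It gives the time, the measured TCP pose, the force, the opening and the grip force at its end, in the units of the state.
- arm.read_state(): the state, without advancing time (a new reading comes with each control period).
- arm.get_image(name): name is "scene" or "top"; returns (picture, depth): 384x512x3 uint8, blue, green, red; 384x512 float32, m along the optical axis (not along the pixel's ray), 0 where there is no reading.
- arm.camera_params(name): a dict with "vertical_fov" (degrees; the focal length in pixels is half the picture's height over the tangent of half this angle, whatever the lens; pixels are square), "cx", "cy" (the principal point, pixels), "world_from_camera" (4x4, takes a point from camera to world coordinates). Camera axes: x right, y down, z forward; pixel columns grow to the right and rows downward; lengths in m; the calibration is good to about 2 mm. A picture is of the moment at which its call begins. camera_params takes no time and is no camera call.
- arm.job_done(): hands the job in; it is judged then, once.
Trained networks look in the newest picture that a camera, given by its name, has taken for a name from the list of things; names that differ only in an ending like _2 or _b are one class to them, and where a whole thing is asked for, a point or a joint stands for the part that bears it (a point fixed in the world has none). Each returns a list of dicts, best first, with "confidence" (0 to 1); they miss things now and then, are a little off and sometimes report something else, mostly with a low value. They report only what shows in the picture. A call takes as long as a camera call. They do not tell look-alikes from the thing itself.
- arm.boxes_of(target, camera): "point" ([column, row] in pixels, amid what is visible of it).
- arm.silhouettes(target, camera): "pixels" (384x512 bool, what is visible of it) and "point" ([column, row] in pixels, amid what is visible of it).
- arm.pinpoint(target, camera): "point" ([column, row] in pixels: a listed point, or the origin of a listed thing).
The state is a dict: "clock": time; "joints": joint angles; "dq": joint speeds; "joint_torque": joint torques, N m; "tool_pos": TCP position; "tcp_rot": TCP orientation; "contact_force": force on the tool from outside, world axes, zero at the start; "wrist_torque": the same for the moment, N m; "gripper_width": finger opening in m; "grasp_force": force on a finger pad.
Only numpy, scipy, OpenCV 4.12 (cv2) and the standard library are available. Lean on these libraries where they do the work, as an engineer would, in place of code of your own. Each camera call takes 0.05 s, during which the arm holds its last target. There are 200 camera calls.

TASK

The teapot stands on one of the two hotplates of the warming hob, and both hotplates are off. With a fingertip pressed gently on top, turn the dial in front of the teapot's hotplate clockwise until it clicks into low, the next position, and leave it there. Leave the other dial off, and do not move or lift anything that stands on the hob or the worktop.

Things in the scene. Friction and masses are not known exactly. Their poses are not given: they have to be found in the camera images.
- hob: flat two-plate warming hob fixed on the worktop, steel with a black top, 300 mm deep (its x) by 460 mm wide (its y) by 42 mm high; origin at the centre of its underside, x to its back, y to its left, z up. The two dark round hotplates (152 mm across, 3 mm high) are at the back; the dial of each lies straight in front of it, nearer the robot
- plate_left (a point): centre of the top of the left hotplate (65 mm back and 110 mm left of the hob's centre); its dial is dial_left, 150 mm in front of it
- plate_right (a point): centre of the top of the right hotplate (65 mm back and 110 mm right of the hob's centre); its dial is dial_right, 150 mm in front of it
- dial_left_top (a point): centre of the top of the left dial, on its upright axis: a flat black disc 90 mm across (too wide to grip), knurled, its top 8.5 mm above the ring round it (94 mm inside, 106 mm outside). Sprung: it sinks up to 5 mm when pressed, from about 2 N to 8 N at the stop. A white line on it points from the axis to the mark that is set
- dial_right_top (a point): centre of the top of the right dial, on its upright axis: a flat black disc 90 mm across (too wide to grip), knurled, its top 8.5 mm above the ring round it (94 mm inside, 106 mm outside). Sprung: it sinks up to 5 mm when pressed, from about 2 N to 8 N at the stop. A white line on it points from the axis to the mark that is set
- dial_left (a joint): angle of the left dial, rad, growing clockwise seen from above: 0 = off (white bar), 0.7 = low (small orange dot), 1.4 = high (large red dot). A detent holds it at each; in between it resists with up to 0.03 N m, and past half-way (0.35, 1.05) it snaps on by itself. Stops at -0.08 and 1.48. A fingertip pressing its top with 4 to 8 N, 28 mm off the axis, and moving round the axis turns it by friction
- dial_right (a joint): angle of the right dial, rad, growing clockwise seen from above: 0 = off (white bar), 0.7 = low (small orange dot), 1.4 = high (large red dot). A detent holds it at each; in between it resists with up to 0.03 N m, and past half-way (0.35, 1.05) it snaps on by itself. Stops at -0.08 and 1.48. A fingertip pressing its top with 4 to 8 N, 28 mm off the axis, and moving round the axis turns it by friction
- teapot: black teapot with handle, 115 x 139 mm, 74 mm high, loose, standing on the left or the right hotplate; origin at the centre of its underside
- steel_container: pale grey rectangular steel food container, open, brown food inside, 141 x 107 mm, 88 mm high, loose, standing on the other hotplate; origin at the centre of its underside
- water_glass: clear drinking glass, 80 mm across, 91 mm high, loose on the worktop to the right of the hob; origin at the centre of its underside
- pepper_mill: small grey pepper mill, 44 mm across, 90 mm high, loose on the worktop to the right of the hob, behind the glass; origin at the centre of its underside
Not all that is in view belongs to the job. What is shaped like the pepper_mill but red or yellow is not meant.

How it is judged:
By the outcome, as a careful person would: the job done as asked, in the order asked, and still so for the second after the job is handed in, with the robot touching nothing.
It also fails if it takes over 32 s, if anything falls off the work surface, if the arm or the gripper's body presses on something with over 40 N, if the wrist force passes 120 N, or if a joint passes its speed limit or range.

## Working session

There is one attempt and no reset: what is moved stays moved. The work goes in short steps, Python scripts to look and compute and a tool call to move; the robot and the scene stay as the last step left them, time stands still between calls to the robot, and variables do not carry over. Pictures are saved under pics/ and viewed, at most 10 in all, crops included, and the job is handed in when it is done.

Besides the shell and the picture viewer there is one more tool, called after "Emit:" as name(argument=value, ...) on one line, values as JSON. send_rows: Moves the arm, as the interface text tells. Its arguments: {"type":"object","properties":{"rows":{"type":"array"},"squeeze":{"type":"number"}},"required":["rows"]}

```bash
mkdir -p pics
cat > h.py <<'E'
import numpy as np, cv2
from workcell import arm
def ray(cam,p):
    c=arm.camera_params(cam); f=192/np.tan(np.radians(c["vertical_fov"])/2)
    T=np.array(c["world_from_camera"]); d=T[:3,:3]@np.array([(p[0]-c["cx"])/f,(p[1]-c["cy"])/f,1]); return T[:3,3],d
def atz(cam,p,z):
    o,d=ray(cam,p); return o+d*(z-o[2])/d[2]
def atdepth(cam,p,D):
    o,d=ray(cam,p); r,c=int(round(p[1])),int(round(p[0])); w=D[r-2:r+3,c-2:c+3]; w=w[w>0]
    return o+d*np.median(w) if len(w) else None
E
python3 - <<'E'
from h import *
ims=[]
for cam in ("top","scene"):
    I,D=arm.get_image(cam); cv2.imwrite(f"pics/{cam}1.png",I)
    for t in ("dial_left_top","dial_right_top","plate_left","plate_right","teapot","steel_container","hob"):
        for r in arm.pinpoint(t,cam)[:2]:
            p=r["point"]; print(cam,t,round(r["confidence"],2),np.round(p,1),"depth",np.round(atdepth(cam,p,D),3),"z=.045",np.round(atz(cam,p,.045),3))
s=arm.read_state(); print(s["clock"],s["tool_pos"],s["tcp_rot"],s["contact_force"])
E
```

```text
top dial_left_top 0.85 [191.5 199.5] depth [0.542 0.232 0.06 ] z=.045 [0.544 0.234 0.045]
top dial_right_top 0.9 [270.3 206.9] depth [0.516 0.004 0.059] z=.045 [0.518 0.004 0.045]
top dial_right_top 0.4 [362.  140.3] depth [ 0.709 -0.272  0.057] z=.045 [ 0.712 -0.274  0.045]
top plate_left 0.77 [200.8 147.7] depth [0.697 0.206 0.05 ] z=.045 [0.698 0.207 0.045]
top teapot 0.76 [198.1 146.6] depth [0.701 0.214 0.05 ] z=.045 [0.702 0.215 0.045]
top steel_container 0.75 [271.6 157.1] depth [ 0.661 -0.003  0.066] z=.045 [ 0.666 -0.003  0.045]
top hob 0.96 [233.9 178.5] depth [0.604 0.109 0.042] z=.045 [0.604 0.109 0.045]
scene dial_left_top 0.61 [228.8 178. ] depth [0.548 0.206 0.059] z=.045 [0.558 0.227 0.045]
scene dial_right_top 0.59 [251.2 207.3] depth [0.523 0.008 0.059] z=.045 [0.533 0.024 0.045]
scene plate_left 0.63 [227.3 176.7] depth [0.548 0.216 0.059] z=.045 [0.558 0.238 0.045]
scene plate_left 0.59 [260.7 168.2] depth [0.654 0.159 0.087] z=.045 [0.692 0.222 0.045]
scene plate_right 0.9 [290.4 200.3] depth [ 0.633 -0.051  0.076] z=.045 [ 0.66  -0.014  0.045]
scene teapot 0.93 [262.2 171. ] depth [0.658 0.157 0.075] z=.045 [0.686 0.201 0.045]
scene steel_container 0.63 [291.7 195.1] depth [ 0.638 -0.05   0.094] z=.045 [0.681 0.008 0.045]
scene hob 0.95 [262.2 194.8] depth [0.602 0.069 0.043] z=.045 [0.6   0.066 0.045]
0.8 [0.22412714 0.58344783 0.21043847] [3.14155378e+00 2.89225831e-05 2.77479967e+00] [-0.18436125  0.83778543 -0.3003821 ]
```

View pics/top1.png

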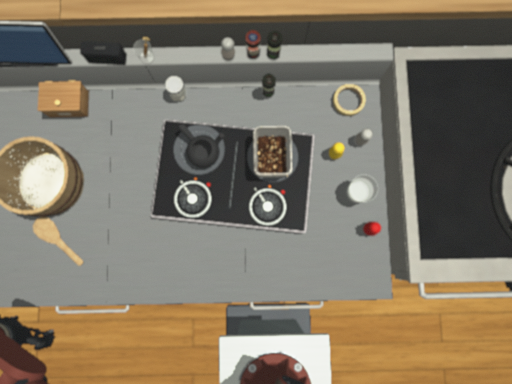

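View pics/scene1.png

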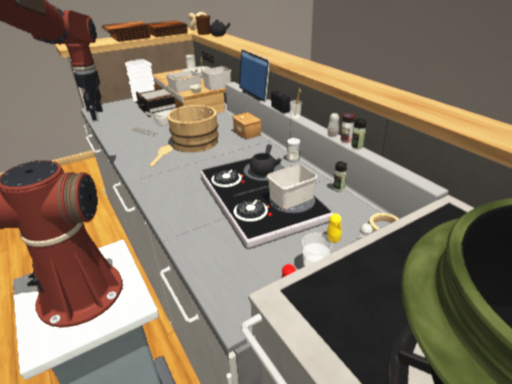

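The top view shows the teapot at about (200,150) on the left plate and the container at (271,152) on the right plate. The candidate dials are left (192,199) and right (268,206). The left one is straight in front of the teapot, so it's the one meant. Next I'll refine its centre and confirm it in a crop.

Run:
```python
from h import *
I,D=arm.get_image("top")
cv2.imwrite("pics/crop.png",cv2.resize(I[115:240,145:320],None,fx=4,fy=4,interpolation=cv2.INTER_CUBIC))
P=np.full(D.shape+(3,),np.nan)
for r in range(110,250):
    for c in range(140,330):
        if D[r,c]>0:
            o,d=ray("top",(c,r)); P[r,c]=o+d*D[r,c]
for n,g in (("left",(.543,.233)),("right",(.517,.004))):
    g=np.array(g)
    for _ in range(5):
        m=(np.hypot(P[...,0]-g[0],P[...,1]-g[1])<.06)&(P[...,2]>.053); g=P[m][:,:2].mean(0)
    print(n,m.sum(),g,np.percentile(P[m][:,2],[5,50,95]),"area r",np.ptp(P[m][:,0]),np.ptp(P[m][:,1]))
    w=(np.hypot(P[...,0]-g[0],P[...,1]-g[1])<.07)
    print(np.histogram(P[w][:,2],bins=np.arange(.036,.07,.003)))
for n in ("dial_left_top","dial_right_top"):
    for r in arm.silhouettes(n,"top")[:1]:
        print(n,r["confidence"],r["pixels"].sum(),np.nanmean(P[r["pixels"]],0))
```

```text
Traceback (most recent call last):
  File "h.py", line 4, in ray
    c=arm.camera_params(cam); f=192/np.tan(np.radians(c["vertical_fov"])/2)
ValueError: time passes only in moves, steps and waits
```

View pics/crop.png

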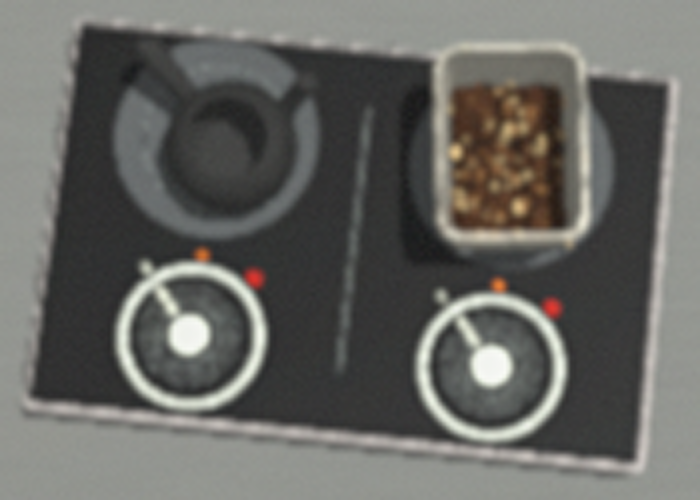

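The crop confirms the teapot on the left plate. The left dial is at crop (190,335), which is pixel (192.4,198.6), and both pointers are at the white bar (off). I'll rerun the depth fit vectorised.

Run:
```python
from h import *
I,D=arm.get_image("top")
c=arm.camera_params("top"); f=192/np.tan(np.radians(c["vertical_fov"])/2); T=np.array(c["world_from_camera"])
v,u=np.mgrid[:384,:512]
P=np.stack([(u-c["cx"])/f*D,(v-c["cy"])/f*D,D],-1)@T[:3,:3].T+T[:3,3]
G=[]
for n,g in (("left",(.543,.233)),("right",(.517,.004))):
    g=np.array(g)
    for _ in range(5):
        m=(np.hypot(P[...,0]-g[0],P[...,1]-g[1])<.06)&(P[...,2]>.053); g=P[m][:,:2].mean(0)
    G.append(g)
    print(n,m.sum(),g,np.percentile(P[m][:,2],[5,50,95]),"ext",np.ptp(P[m][:,0]),np.ptp(P[m][:,1]))
    w=(np.hypot(P[...,0]-g[0],P[...,1]-g[1])<.07)
    print(np.histogram(P[w][:,2],bins=np.arange(.036,.07,.003))[0])
    x0,y0,a=[],[],0
    w=(np.hypot(P[...,0]-g[0],P[...,1]-g[1])<.06)&(I.min(-1)>150)   # white ring + hub
    r,(e)=0,cv2.minEnclosingCircle(np.float32(P[w][:,:2])*1000); print("white ring",e)
d=G[0]-G[1]; print("spacing",np.hypot(*d),"hob yaw deg",np.degrees(np.arctan2(-d[0],d[1])))
for p in ((192.2,198.5),(267.6,206.5)): print(atz("top",p,.055))
s=arm.read_state(); print(s["clock"],s["joints"],s["tool_pos"])
```

```text
left 774 [0.54641561 0.23046673] [0.05433302 0.05900014 0.06343486] ext 0.09964623297623831 0.0990086033316955
[ 81 220 295 167 115  90 165 310 219  50   0]
white ring ((544.643798828125, 235.12257385253906), 57.54167175292969)
right 767 [0.51932099 0.01298569] [0.05430139 0.05879793 0.06325432] ext 0.09616074306708244 0.09884056069724953
[ 86 242 272 183 120  88 175 306 207  48   3]
white ring ((516.3677978515625, 12.61104965209961), 57.02188491821289)
spacing 0.21916232346100334 hob yaw deg -7.101535607763721
[0.54538834 0.23062135 0.055     ]
[0.51790503 0.01210274 0.055     ]
0.9 [ 1.09182324e+00  2.16838220e-01  1.61337467e+00 -1.86624557e-05
  1.31131762e+00 -1.12156264e-01] [0.22412379 0.58345759 0.21045188]
```

The dial axis is at (0.546, 0.2305), top at z≈0.059. The spacing of 219 mm and the yaw of -7.1° agree with the hob. I'll press 28 mm in front of the axis, first moving above the start of the arc with the fingers shut.

Emit:
send_rows(rows=[[[0,0,0],[29.5,-36.3,0],1],[[0,0,0],[29.5,-36.3,0],1],[[0,0,0],[29.5,-36.3,0],1],[[0,0,0],[29.5,-36.3,0],1],[[0,0,0],[29.5,-36.3,0],1],[[0,0,0],[29.5,-36.3,0],1],[[0,0,0],[29.5,-36.3,0],1],[[0,0,0],[29.5,-36.3,0],1],[[0,0,0],[29.5,-36.3,0],1],[[0,0,0],[29.5,-36.3,0],1],[[0,0,0],[0,0,-40],1],[[0,0,0],[0,0,-40],1],[[0,0,0],[0,0,-40],1],[[0,0,0],[0,0,-15],1],[[0,0,0],[0,0,0],1],[[0,0,0],[0,0,0],1]])

```text
clock: 2.9
tool_pos: [0.5208, 0.221, 0.0774]
tcp_rot: [3.139, 0.003, 2.775]
contact_force: [0.9, -0.5, 0.2]
gripper_width: -0.0002
grasp_force: 0.0
```

Emit:
send_rows(rows=[[[0,0,0],[0,0,-8],1],[[0,0,0],[0,0,-6],1],[[0,0,0],[0,0,-2],1],[[0,0,0],[0,0,0],1],[[0,0,0],[0,0,0],1]])

```text
clock: 3.52
tool_pos: [0.5193, 0.2205, 0.0595]
tcp_rot: [3.141, 0.0, 2.775]
contact_force: [0.6, 0.1, 0.6]
gripper_width: -0.0004
grasp_force: 0.0
```

Run:
```python
from h import *
I,D=arm.get_image("scene"); cv2.imwrite("pics/s2.png",cv2.resize(I[120:250,170:350],None,fx=4,fy=4,interpolation=cv2.INTER_CUBIC))
```

```text
(no output)
```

View pics/s2.png

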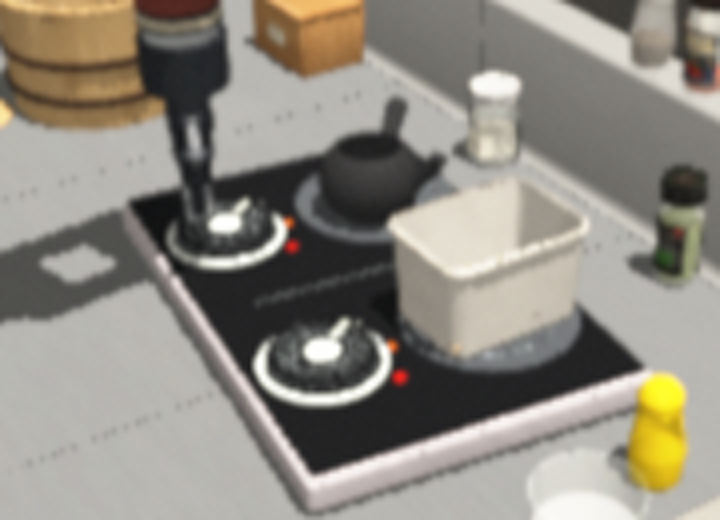

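The fingertip, at crop (200,215), is just over the front part of the left dial, clear of the hub and the ring. I'll press down slowly.

Emit:
send_rows(rows=[[[0,0,0],[0,0,-1],1],[[0,0,0],[0,0,-1],1],[[0,0,0],[0,0,0],1],[[0,0,0],[0,0,0],1]])

```text
clock: 4.08
tool_pos: [0.5191, 0.2204, 0.0574]
tcp_rot: [-3.142, -0.0, 2.775]
contact_force: [0.0, -0.1, -0.9]
gripper_width: -0.0
grasp_force: 0.0
```

Emit:
send_rows(rows=[[[0,0,0],[0,0,-1],1],[[0,0,0],[0,0,-1],1],[[0,0,0],[0,0,0],1],[[0,0,0],[0,0,0],1]])

```text
clock: 4.58
tool_pos: [0.5191, 0.2204, 0.0554]
tcp_rot: [-3.142, -0.0, 2.775]
contact_force: [0.4, -0.4, 0.4]
gripper_width: 0.0
grasp_force: 0.0
```

Emit:
send_rows(rows=[[[0,0,0],[0,0,-1],1],[[0,0,0],[0,0,0],1],[[0,0,0],[0,0,0],1]])

```text
clock: 4.95
tool_pos: [0.5191, 0.2204, 0.0544]
tcp_rot: [-3.142, 0.0, 2.775]
contact_force: [0.5, -0.5, 0.6]
gripper_width: -0.0003
grasp_force: 0.0
```

Emit:
send_rows(rows=[[[0,0,0],[0,0,-1],1],[[0,0,0],[0,0,0],1],[[0,0,0],[0,0,0],1]])

```text
clock: 5.32
tool_pos: [0.5191, 0.2204, 0.0534]
tcp_rot: [-3.142, -0.0, 2.775]
contact_force: [0.9, 1.0, 0.2]
gripper_width: 0.0003
grasp_force: 0.0
```

Emit:
send_rows(rows=[[[0,0,0],[0,0,-1],1],[[0,0,0],[0,0,0],1],[[0,0,0],[0,0,0],1]])

```text
clock: 5.7
tool_pos: [0.5191, 0.2205, 0.0524]
tcp_rot: [3.142, -0.0, 2.775]
contact_force: [0.4, -0.8, -0.4]
gripper_width: 0.0002
grasp_force: 0.0
```

Run:
```python
from h import *
I,D=arm.get_image("scene"); cv2.imwrite("pics/s3.png",cv2.resize(I[130:195,190:270],None,fx=8,fy=8,interpolation=cv2.INTER_CUBIC))
I,D=arm.get_image("top"); cv2.imwrite("pics/t3.png",cv2.resize(I[170:230,160:240],None,fx=8,fy=8,interpolation=cv2.INTER_CUBIC))
```

```text
(no output)
```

View pics/s3.png

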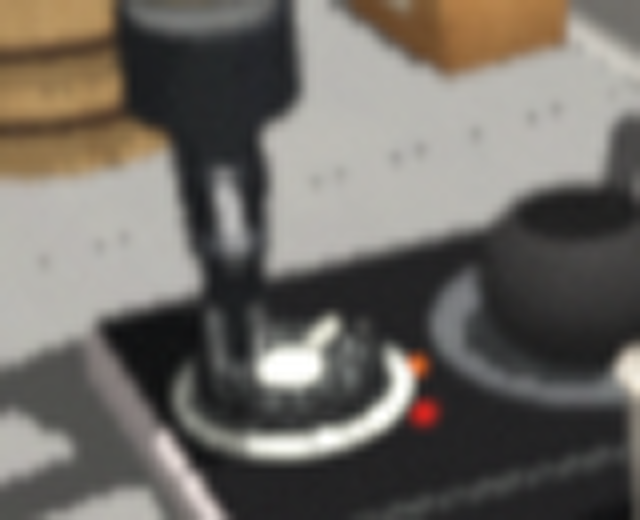

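The tip, at crop (230,385), is over the front left part of the dial's disc, inside the ring. There is no force yet, so I'll keep going down.

Emit:
send_rows(rows=[[[0,0,0],[0,0,-1],1],[[0,0,0],[0,0,0],1],[[0,0,0],[0,0,0],1]])

```text
clock: 6.18
tool_pos: [0.5191, 0.2204, 0.0513]
tcp_rot: [-3.141, -0.0, 2.775]
contact_force: [-0.1, 0.3, 0.2]
gripper_width: -0.0002
grasp_force: 0.0
```

View pics/t3.png

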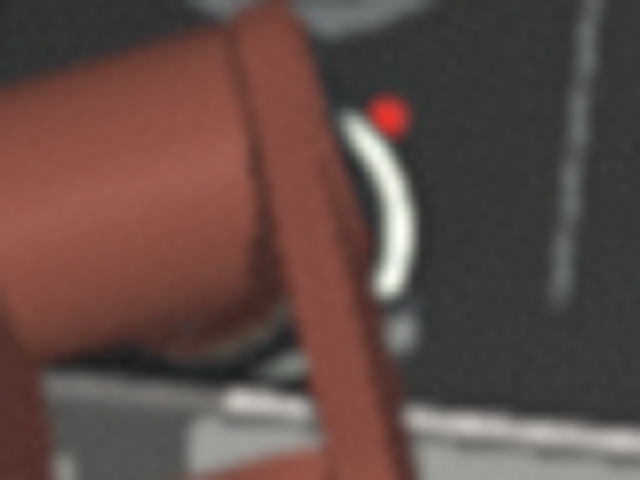

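The arm hides the dial from above, so this view is no help. I'll go on down by feel.

Emit:
send_rows(rows=[[[0,0,0],[0,0,-1],1],[[0,0,0],[0,0,0],1],[[0,0,0],[0,0,0],1]])

```text
clock: 6.55
tool_pos: [0.5191, 0.2204, 0.0504]
tcp_rot: [-3.142, -0.0, 2.775]
contact_force: [1.1, -0.1, 0.4]
gripper_width: -0.0001
grasp_force: 0.0
```

Emit:
send_rows(rows=[[[0,0,0],[0,0,-1],1],[[0,0,0],[0,0,0],1],[[0,0,0],[0,0,0],1]])

```text
clock: 6.92
tool_pos: [0.5191, 0.2204, 0.0494]
tcp_rot: [-3.142, -0.0, 2.775]
contact_force: [-0.5, 0.3, 0.7]
gripper_width: 0.0001
grasp_force: 0.0
```

Run:
```python
from h import *
s=arm.read_state(); print(s["tool_pos"],s["contact_force"],s["wrist_torque"],s["joint_torque"])
I,D=arm.get_image("scene")
c=arm.camera_params("scene"); print({k:v for k,v in c.items() if k!="world_from_camera"}); f=192/np.tan(np.radians(c["vertical_fov"])/2); T=np.array(c["world_from_camera"])
v,u=np.mgrid[:384,:512]
P=np.stack([(u-c["cx"])/f*D,(v-c["cy"])/f*D,D],-1)@T[:3,:3].T+T[:3,3]
def proj(p):
    q=T[:3,:3].T@(np.array(p)-T[:3,3]); return np.round([c["cx"]+f*q[0]/q[2],c["cy"]+f*q[1]/q[2]],1)
print("tcp px",proj(s["tool_pos"]),"dial c px",proj([.546,.2305,.059]),"right c",proj([.519,.0125,.059]))
print("ring front/back/left/right",[proj([.546+a,.2305+b,.05]) for a,b in((-.05,0),(.05,0),(0,.05),(0,-.05))])
for r in range(164,188,2): print(r,[tuple(np.round(P[r,k]*1000).astype(int)) for k in range(210,222,2)])
img=cv2.resize(I[130:195,190:270],None,fx=8,fy=8,interpolation=cv2.INTER_CUBIC)
for p,col in((proj(s["tool_pos"]),(0,0,255)),(proj([.546,.2305,.059]),(0,255,0))):
    cv2.circle(img,tuple(int(x) for x in ((p-[190,130]+.5)*8)),6,col,2)
for a in np.arange(0,6.28,.3):
    p=proj([.546+.053*np.cos(a),.2305+.053*np.sin(a),.050]); cv2.circle(img,tuple(int(x) for x in ((p-[190,130]+.5)*8)),3,(255,255,0),-1)
cv2.imwrite("pics/s4.png",img)
```

```text
[0.51912388 0.22044979 0.04939772] [-0.46520115  0.305787    0.68467002] [ 0.02651283 -0.0159085   0.00624389] [-5.61086563e-04 -3.71266651e+01 -2.51806372e+01 -2.98657469e-04
  2.09455793e-03  2.19703828e-06]
{'vertical_fov': 55.03676766364737, 'cx': 264.53350309504384, 'cy': 189.81691588882876}
tcp px [219.8 180.9] dial c px [225.  175.2] right c [249.2 206.9]
ring front/back/left/right [array([212.7, 181.5]), array([237.3, 173.4]), array([219. , 171.6]), array([231.8, 183.4])]
164 [(np.int64(578), np.int64(437), np.int64(1)), (np.int64(589), np.int64(442), np.int64(-5)), (np.int64(592), np.int64(428), np.int64(1)), (np.int64(491), np.int64(174), np.int64(148)), (np.int64(497), np.int64(171), np.int64(148)), (np.int64(506), np.int64(176), np.int64(143))]
166 [(np.int64(571), np.int64(422), np.int64(0)), (np.int64(578), np.int64(419), np.int64(0)), (np.int64(553), np.int64(339), np.int64(44)), (np.int64(496), np.int64(188), np.int64(133)), (np.int64(502), np.int64(185), np.int64(132)), (np.int64(512), np.int64(190), np.int64(127))]
168 [(np.int64(535), np.int64(336), np.int64(43)), 
[... 2063 characters left out ...]
 (np.int64(508), np.int64(230), np.int64(44)), (np.int64(507), np.int64(211), np.int64(54)), (np.int64(513), np.int64(206), np.int64(54))]
184 [(np.int64(491), np.int64(245), np.int64(34)), (np.int64(490), np.int64(226), np.int64(44)), (np.int64(497), np.int64(223), np.int64(43)), (np.int64(500), np.int64(213), np.int64(47)), (np.int64(504), np.int64(205), np.int64(50)), (np.int64(510), np.int64(200), np.int64(50))]
186 [(np.int64(486), np.int64(235), np.int64(32)), (np.int64(488), np.int64(223), np.int64(38)), (np.int64(491), np.int64(212), np.int64(43)), (np.int64(497), np.int64(209), np.int64(42)), (np.int64(503), np.int64(203), np.int64(43)), (np.int64(508), np.int64(197), np.int64(44))]
```

View pics/s4.png

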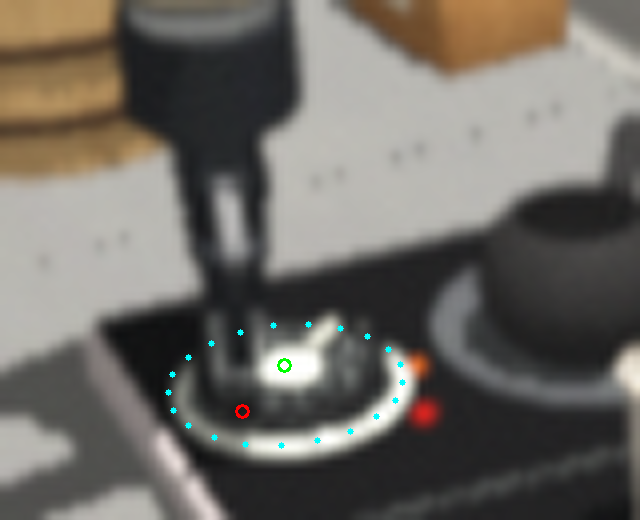

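The projected TCP, at (242,411), is about 8 mm below the visible tip, at about (232,387). The fingertip is therefore over the disc but still above it, and its true height differs from the reported one. Force will decide, so I'll continue in 1 mm steps.

Emit:
send_rows(rows=[[[0,0,0],[0,0,-1],1],[[0,0,0],[0,0,0],1],[[0,0,0],[0,0,0],1]])

```text
clock: 7.35
tool_pos: [0.5191, 0.2204, 0.0484]
tcp_rot: [-3.142, -0.0, 2.775]
contact_force: [0.2, -0.0, 0.9]
gripper_width: 0.0
grasp_force: 0.0
```

Emit:
send_rows(rows=[[[0,0,0],[0,0,-1],1],[[0,0,0],[0,0,0],1],[[0,0,0],[0,0,0],1]])

```text
clock: 7.72
tool_pos: [0.5191, 0.2204, 0.0474]
tcp_rot: [-3.142, -0.0, 2.775]
contact_force: [-0.4, 0.3, -0.6]
gripper_width: -0.0001
grasp_force: 0.0
```

Run:
```python
from h import *
c=arm.camera_params("scene"); f=192/np.tan(np.radians(c["vertical_fov"])/2); T=np.array(c["world_from_camera"]); print("cam",T[:3,3].round(3))
v,u=np.mgrid[:384,:512]
L=[arm.get_image("scene") for _ in range(6)]
D=np.median([l[1] for l in L],0); I=np.mean([l[0] for l in L],0)
P=np.stack([(u-c["cx"])/f*D,(v-c["cy"])/f*D,D],-1)@T[:3,:3].T+T[:3,3]
for k in (216,218,220,222):
    print(k,[f"{r}:{','.join(str(int(round(x*1000))) for x in P[r,k])}" for r in range(166,187)])
img=np.uint8(np.clip(I*1.8+15,0,255))[140:195,195:250]
img=cv2.resize(img,None,fx=10,fy=10,interpolation=cv2.INTER_CUBIC); cv2.imwrite("pics/s5.png",img)
```

```text
cam [ 0.064 -0.818  0.735]
216 ['166:493,181,137', '167:495,185,131', '168:497,191,123', '169:499,196,116', '170:509,220,98', '171:508,219,95', '172:510,226,87', '173:526,263,59', '174:524,259,58', '175:520,251,59', '176:517,246,58', '177:514,239,59', '178:510,231,59', '179:507,223,60', '180:505,221,57', '181:505,222,53', '182:508,231,43', '183:500,212,51', '184:500,212,47', '185:500,213,43', '186:497,209,42']
218 ['166:500,181,135', '167:506,194,123', '168:505,192,120', '169:512,210,105', '170:512,211,101', '171:511,210,98', '172:511,211,93', '173:511,211,89', '174:511,212,85', '175:510,210,82', '176:510,212,77', '177:512,217,69', '178:516,228,59', '179:514,224,57', '180:511,216,58', '181:509,213,56', '182:509,214,52', '183:512,222,43', '184:505,207,48', '185:503,204,46', '186:502,202,43']
220 ['166:507,178,134', '167:512,191,122', '168:512,191,119', '169:518,206,106', '170:519,209,100', '171:518,207,97', '172:518,208,92', '173:517,207,89', '174:518,210,84', '175:517,209,80', '176:517,209,76', '177:526,230,58', '178:523,224,58', '179:519,216,60', '180:517,212,58', '181:513,204,59', '182:512,203,57', '183:511,203,52', '184:511,203,48', '185:508,197,48', '186:509,199,43']
222 ['166:514,178,132', '167:515,182,126', '168:517,187,119', '169:528,212,100', '170:528,212,95', '171:528,212,91', '172:527,212,87', '173:526,211,84', '174:527,213,79', '175:526,213,75', '176:526,213,71', '177:531,225,59', '178:527,218,60', '179:525,213,59', '180:522,207,59', '181:520,204,57', '182:518,200,56', '183:517,200,52', '184:521,209,42', '185:514,193,48', '186:516,198,41']
```

View pics/s5.png

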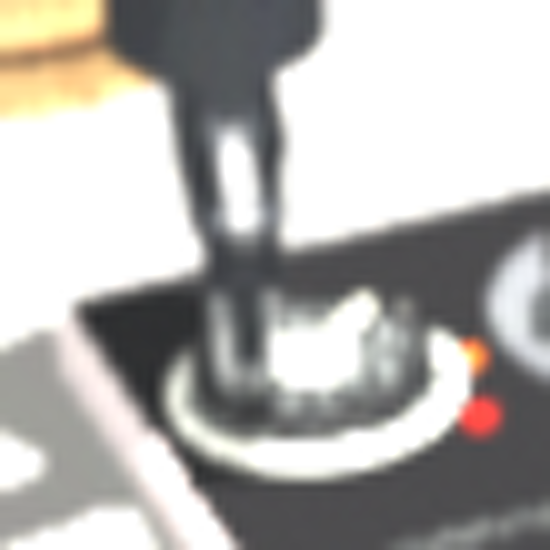

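In this view the fingertip's lower edge is at about (240,390) in the crop, at z≈0.068 by depth. The dial surface behind it, at z≈0.0585, shows below the tip. A gap remains, so I'll go down 3 mm more and see whether the tip follows.

Emit:
send_rows(rows=[[[0,0,0],[0,0,-1],1],[[0,0,0],[0,0,-1],1],[[0,0,0],[0,0,0],1],[[0,0,0],[0,0,0],1]])

```text
clock: 8.52
tool_pos: [0.5191, 0.2204, 0.0454]
tcp_rot: [-3.142, 0.0, 2.775]
contact_force: [-0.4, 0.8, 0.4]
gripper_width: -0.0003
grasp_force: 0.0
```

```bash
cat > m.py <<'E'
from h import *
c=arm.camera_params("scene"); f=192/np.tan(np.radians(c["vertical_fov"])/2); T=np.array(c["world_from_camera"])
v,u=np.mgrid[:384,:512]
D=np.median([arm.get_image("scene")[1] for _ in range(5)],0)
P=np.stack([(u-c["cx"])/f*D,(v-c["cy"])/f*D,D],-1)@T[:3,:3].T+T[:3,3]
for k in (216,218,220,222):
    print(k,[f"{r}:{','.join(str(int(round(x*1000))) for x in P[r,k])}" for r in range(172,183)])
s=arm.read_state(); print(s["clock"],s["tool_pos"],s["contact_force"],s["gripper_width"],s["joint_torque"])
E
python3 m.py
```

```text
216 ['172:512,228,85', '173:526,264,59', '174:523,257,59', '175:520,250,59', '176:516,243,59', '177:514,238,59', '178:511,232,59', '179:507,225,59', '180:505,220,58', '181:504,220,54', '182:507,228,45']
218 ['172:511,211,93', '173:511,212,89', '174:510,210,86', '175:510,211,82', '176:510,211,77', '177:512,217,70', '178:517,228,59', '179:514,223,58', '180:510,214,60', '181:508,211,58', '182:508,213,53']
220 ['172:519,211,91', '173:517,207,89', '174:516,206,86', '175:517,209,80', '176:517,210,76', '177:520,217,67', '178:522,224,59', '179:519,217,59', '180:516,211,59', '181:513,206,58', '182:512,203,56']
222 ['172:527,211,88', '173:528,214,82', '174:526,212,80', '175:526,211,76', '176:526,213,71', '177:525,211,69', '178:528,219,59', '179:525,213,59', '180:522,207,59', '181:519,202,58', '182:519,202,55']
8.775 [0.51913413 0.22046018 0.04542109] [ 0.7047995  -0.41476964  0.08856166] -0.0003532564300289531 [-1.51099521e-03 -3.72388566e+01 -2.50438732e+01 -3.60329341e-04
  6.64218023e-04 -2.22687123e-05]
```

The tip follows, and the reported z is about 20 mm lower than the tip seen. Contact is due roughly 8 mm further down, so I'll keep feeling.

Emit:
send_rows(rows=[[[0,0,0],[0,0,-1],1],[[0,0,0],[0,0,-1],1],[[0,0,0],[0,0,0],1],[[0,0,0],[0,0,0],1]])

```text
clock: 9.28
tool_pos: [0.5191, 0.2204, 0.0434]
tcp_rot: [-3.142, -0.0, 2.775]
contact_force: [-0.5, 0.7, -0.3]
gripper_width: -0.0002
grasp_force: 0.0
```

Emit:
send_rows(rows=[[[0,0,0],[0,0,-1],1],[[0,0,0],[0,0,-1],1],[[0,0,0],[0,0,0],1],[[0,0,0],[0,0,0],1]])

```text
clock: 9.78
tool_pos: [0.5191, 0.2204, 0.0414]
tcp_rot: [-3.142, -0.0, 2.775]
contact_force: [-0.4, -0.3, 0.5]
gripper_width: -0.0004
grasp_force: 0.0
```

The reported z is now below the hob top with no force, which confirms the offset. Continuing.

Emit:
send_rows(rows=[[[0,0,0],[0,0,-1],1],[[0,0,0],[0,0,-1],1],[[0,0,0],[0,0,0],1],[[0,0,0],[0,0,0],1]])

```text
clock: 10.28
tool_pos: [0.5191, 0.2204, 0.0394]
tcp_rot: [-3.142, 0.0, 2.775]
contact_force: [-0.7, -0.2, 0.3]
gripper_width: 0.0002
grasp_force: 0.0
```

```bash
python3 m.py
```

```text
216 ['172:511,228,85', '173:527,264,58', '174:523,258,58', '175:520,251,58', '176:517,244,59', '177:514,239,58', '178:511,233,58', '179:508,227,58', '180:506,223,56', '181:505,222,53', '182:509,231,43']
218 ['172:512,211,93', '173:510,209,90', '174:510,210,86', '175:510,209,83', '176:509,209,79', '177:510,212,73', '178:510,213,68', '179:512,218,61', '180:510,215,59', '181:509,213,56', '182:508,212,53']
220 ['172:519,210,91', '173:517,208,89', '174:517,208,85', '175:516,207,82', '176:518,212,75', '177:516,209,73', '178:516,210,68', '179:519,218,59', '180:517,213,58', '181:514,207,58', '182:512,205,55']
222 ['172:527,212,88', '173:526,211,85', '174:526,212,80', '175:526,212,76', '176:526,212,72', '177:526,214,67', '178:525,212,64', '179:525,213,59', '180:521,206,60', '181:519,202,59', '182:519,201,55']
10.525 [0.519135   0.22043622 0.03941834] [-0.38731487  0.36352604  0.61155663] -0.00011155079298457899 [ 2.35185267e-03 -3.73862135e+01 -2.48101312e+01 -1.47262317e-04
  5.18070046e-04  1.10232148e-05]
```

The tip is now at about z 0.063, 3–4 mm above the disc.

Emit:
send_rows(rows=[[[0,0,0],[0,0,-1],1],[[0,0,0],[0,0,-1],1],[[0,0,0],[0,0,0],1],[[0,0,0],[0,0,0],1]])

```text
clock: 11.02
tool_pos: [0.5191, 0.2204, 0.0375]
tcp_rot: [-3.142, 0.0, 2.775]
contact_force: [0.2, 0.1, 0.9]
gripper_width: 0.0001
grasp_force: 0.3
```

Emit:
send_rows(rows=[[[0,0,0],[0,0,-1],1],[[0,0,0],[0,0,0],1],[[0,0,0],[0,0,0],1]])

```text
clock: 11.4
tool_pos: [0.5192, 0.2205, 0.0365]
tcp_rot: [3.142, 0.0, 2.775]
contact_force: [-0.6, -0.1, 2.6]
gripper_width: 0.0
grasp_force: 0.9
```

Emit:
send_rows(rows=[[[0,0,0],[0,0,-1],1],[[0,0,0],[0,0,0],1],[[0,0,0],[0,0,0],1]])

```text
clock: 11.78
tool_pos: [0.5191, 0.2205, 0.0355]
tcp_rot: [-3.142, 0.0, 2.775]
contact_force: [-0.4, -0.1, 4.0]
gripper_width: -0.0004
grasp_force: 1.4
```

Contact. I'll press a little more, then run the arc of 40° clockwise with the tool turning along.

Emit:
send_rows(rows=[[[0,0,0],[0,0,-1.2],1],[[0,0,0],[0,0,0],1],[[0,0,0],[0,0,0],1],[[0,0,-5],[-0.7,2.3,0],1],[[0,0,-5],[-0.5,2.4,0],1],[[0,0,-5],[-0.3,2.4,0],1],[[0,0,-5],[-0.1,2.4,0],1],[[0,0,0],[0,0,0],1]])

```text
clock: 12.78
tool_pos: [0.5179, 0.2301, 0.0344]
tcp_rot: [3.141, 0.001, 2.427]
contact_force: [-1.4, -0.8, 2.8]
gripper_width: -0.0
grasp_force: 2.0
```

Emit:
send_rows(rows=[[[0,0,-5],[0.1,2.4,-0.4],1],[[0,0,-5],[0.3,2.4,0],1],[[0,0,-5],[0.5,2.4,0],1],[[0,0,-5],[0.7,2.3,0],1],[[0,0,0],[0,0,0],1],[[0,0,0],[0,0,0],1]])

```text
clock: 13.52
tool_pos: [0.5198, 0.2397, 0.0342]
tcp_rot: [3.14, 0.0, 2.078]
contact_force: [1.0, 1.4, 3.8]
gripper_width: 0.0
grasp_force: 2.2
```

Run:
```python
from h import *
I=np.mean([arm.get_image("scene")[0] for _ in range(4)],0); img=np.uint8(np.clip(I*1.5,0,255))[160:220,200:265]
cv2.imwrite("pics/s6.png",cv2.resize(img,None,fx=10,fy=10,interpolation=cv2.INTER_CUBIC))
```

```text
(no output)
```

View pics/s6.png

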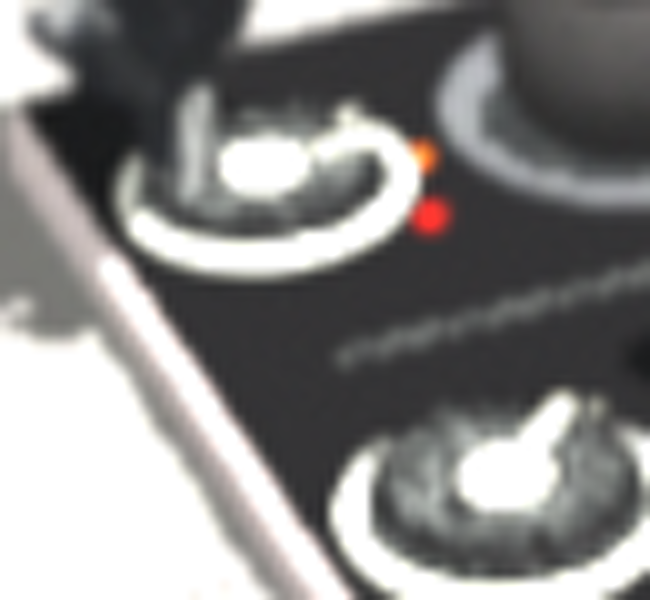

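The left pointer, from hub (262,165) to about (370,142), has turned towards the orange dot at (425,155). The right dial's pointer is still at off. I'll lift straight up and back off so the top camera can check.

Emit:
send_rows(rows=[[[0,0,0],[0,0,3],1],[[0,0,0],[0,0,5],1],[[0,0,0],[0,0,15],1],[[0,0,0],[0,0,40],1],[[0,0,0],[0,0,50],1],[[0,0,0],[0,0,50],1],[[0,0,0],[-25,35,0],1],[[0,0,0],[-25,35,0],1],[[0,0,0],[-25,35,0],1],[[0,0,0],[-25,35,0],1],[[0,0,0],[-25,35,0],1],[[0,0,0],[-25,35,0],1],[[0,0,0],[-25,35,0],1],[[0,0,0],[-25,35,0],1],[[0,0,0],[0,0,0],1],[[0,0,0],[0,0,0],1]])

```text
clock: 15.72
tool_pos: [0.319, 0.5189, 0.1969]
tcp_rot: [-3.141, 0.001, 2.077]
contact_force: [0.3, -0.6, -0.2]
gripper_width: -0.0001
grasp_force: 0.0
```

Run:
```python
from h import *
I,D=arm.get_image("top")
cv2.imwrite("pics/t4.png",cv2.resize(I[115:240,145:320],None,fx=4,fy=4,interpolation=cv2.INTER_CUBIC))
```

```text
(no output)
```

View pics/t4.png

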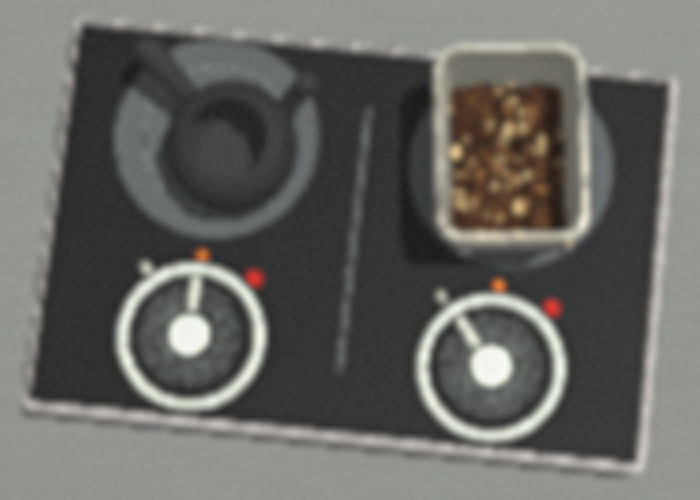

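The left pointer, hub (189,334) to (195,275), now points at the orange dot (203,255). The right dial is still off, and the teapot and container haven't moved.

```bash
python3 -c "
from workcell import arm; print(arm.job_done())"
```

```text
the job is handed in; nothing more can be done
None
```

The dial in front of the teapot (the left one) is on low, the right dial is still off, nothing on the hob or worktop was moved, and the job is handed in.

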